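# Free a seized clamp knob and nip a block in the jig

### The job

Put the ground steel block into the open clamping jig, flat on its floor and centred between jaw and stop, with its long sides facing them. The jig's bar knob has seized: break it loose with a short firm twist clockwise, then wind it on freely until the jaw nips the block firmly against the stop, with about 30 N and never more than 70 N, and let go. Leave the lens and the loupe standing where they are.

Things in the scene. Friction and masses are not known exactly. Their poses are not given: they have to be found in the camera images.
- block: ground steel block 20 x 50 x 25 mm (x, y, z) with two small holes in its top, about 90 g, loose. Origin at the centre of its underside; y along its 50 mm length, z up
- jig: fixed clamping jig. Aluminium plate 70 mm (x) by 165 mm (y -90 to +75), 12 mm thick, its top is the jig's floor. Origin on the worktop, z up. Along y: grey housing (y -90 to -20 mm, 52 mm wide, 37 mm high) with the bar knob on an upright axis at x 0, y -55; steel jaw sliding out of it to +y; nest; steel stop bar, 42 mm wide, top at 36 mm, bolt heads to 39 mm (heights over the worktop)
- nest (a point): point on the jig's floor (12 mm above the worktop) at x 0, y 24.5 mm of the jig: put the middle of the block's underside here, its 50 mm length along the jig's x, and it clears jaw and stop by 4.5 mm. Axes as the jig's. The stop's face is at jig y = 39 to 44 mm, otherwise each time, and is not measured
- knob_grip (a point): middle of the knob's grip, on its axis, 60 mm above the worktop. The grip is an upright black bar, 40 mm long along this point's x, 12 mm thick along its y, from 47 to 73 mm above the worktop, on a round foot of 33 mm. The point turns with the knob
- knob (a joint): turn of the knob, rad: 0 at the start, bar along the jig's x; grows clockwise seen from above, to 3.0. It sticks over the first 0.2 rad (up to about 0.7 N m), then runs free (about 0.25 N m drag). Clamping adds 0.006 N m per N of clamping force; up to 40 N the drag holds it when let go
- jaw: moving steel jaw with a sprung steel face 34 mm wide in the jig's x, 13 to 34 mm above the worktop. Origin at the lower edge of the face, y towards the stop; the unpressed face stands at y = 10 mm of the jig at the start and moves 6 mm towards the stop per rad of the knob. Once the block is nipped, each 0.1 rad of the knob adds about 12 N
- lens: bystander: black lens barrel 38 mm across, 58 mm tall, standing loose; origin at the centre of its underside
- loupe: bystander: black loupe 37 mm across, 40 mm tall, standing loose; origin at the centre of its underside
Mind the look-alikes: they are no part of the job. What is shaped like the block but orange is not meant.

How it is judged:
By the outcome, as a careful person would: the job done as asked, in the order asked, and still so for the second after the job is handed in, with the robot touching nothing.
It also fails if it takes over 72 s, if anything falls off the work surface, if the arm or the gripper's body presses on something with over 40 N, if the wrist force passes 120 N, or if a joint passes its speed limit or range.

### The arm

A 6-joint arm with a two-finger parallel gripper is mounted at the origin on a cart in front of the work surface, level with it; the furniture and walls round the work are solid. World frame = base frame: x ahead of the robot, y to its left, z up, the work surface at z = 0. Lengths are in m, angles in rad, forces in N, time in s.
With the tool pointing down it reaches from about 0.35 to 0.925 m from the base axis. Payload 6.4 kg.
Tool frame: the origin (TCP) lies between the finger pads; the fingertips stand 11 mm ahead of it and the grasp point (between the pads) lies 8 mm behind it; z points along the fingers, y is the line along which they close (so a half turn about z gives the same grasp; the last joint's range is limited). The gripper opens to 85 mm and grips with 20 to 120 N. Pads are 22 mm wide; open, the fingers measure 114 mm over their backs; the gripper's body (76 mm by 85 mm) begins 54 mm behind the grasp point. The pads swing forward as they close: fully open they stand 13 mm farther back than shut.
Start: joints at [1.07, 0.245, 1.558, -0, 1.339, -0.174], TCP at [0.209, 0.616, 0.242] pointing down, gripper open.
Joint ranges: [-3.13, 3.13], [-1.02, 2.26], [0.13, 2.54], [-0.95, 4.09], [0.21, 2.88], [-2.74, 2.74]. Speed limits (rad/s): [2.57, 2.57, 3.14, 3.14, 3.14, 3.14].

### API

Orientations are given as a unit quaternion [x, y, z, w].
In Python, from workcell import monitor, cams, r gives the robot as it stands.
- The arm moves only by the tool drive_tool, never from a script. Its argument "targets" is a list of rows, each a list of 3 entries, a list of its own where there are three numbers: the finger opening in m, from 0 to 0.0854, then the shift along the tool's x, y, z in m, then the turn about the tool's z in rad. A call has exactly 5 rows; each row shifts and turns the commanded pose from where the row before left it, along the tool's axes as they then stand; what a row does not reach is not made up. A row lasts 1/10 s, in which the tool goes at most 50 mm and 8.59 degrees, less where a joint would pass 70% of its speed; a pose out of reach is approached as far as the arm can. A call with a gripper value outside its range is refused whole. The fingers move at their own pace and stop on an object; "force" is the grip in N (left out, the last holds). Time passes only in rows, so rows that do not move let the fingers close, or fill a call up. It gives the time, the measured TCP pose, the force, the opening and the grip force at its end, in the units of the state.
- monitor.get_state(): the state, without advancing time (a new reading comes with each control period).
- cams.camera(name): name is "scene" or "top" or "wrist"; returns the picture (400x640x3 uint8, blue, green, red); there is no depth.
- cams.camera_params(name): a dict with "vertical_fov" (degrees; the focal length in pixels is half the picture's height over the tangent of half this angle, whatever the lens; pixels are square), "cx", "cy" (the principal point, pixels), "dist" ([k1, k2, p1, p2, k3] as OpenCV has them; the pictures are not rectified), "pose" (4x4, takes a point from camera to world coordinates); the wrist camera has in their place "T_tool_cam" (4x4, takes a point from camera to tool coordinates, whose origin is the TCP and whose axes are the flange's). Camera axes: x right, y up, looking along -z (the intrinsics and any distortion apply to the point x, -y, -z); pixel columns grow to the right and rows downward; lengths in m; the calibration is good to about 2 mm. A picture is of the moment at which its call begins: read the wrist's pose just before it. camera_params takes no time and is no camera call.
- r.finish_job(): hands the job in; it is judged then, once.
The state is a dict: "clock": time; "qpos": joint angles; "dq": joint speeds; "joint_torque": joint torques, N m; "tcp_pos": TCP position; "tcp_rot": TCP orientation; "force": force on the tool from outside, world axes, zero at the start; "moment": the same for the moment, N m; "opening": finger opening in m; "finger_force": force on a finger pad.
Only numpy, scipy, OpenCV 4.12 (cv2) and the standard library are available. Lean on these libraries where they do the work, as an engineer would, in place of code of your own. Each camera call takes 0.05 s, during which the arm holds its last target. There are 200 camera calls.

## Working session

There is one attempt and no reset: what is moved stays moved. The work goes in short steps, Python scripts to look and compute and a tool call to move; the robot and the scene stay as the last step left them, time stands still between calls to the robot, and variables do not carry over. Pictures are saved under pics/ and viewed, at most 10 in all, crops included, and the job is handed in when it is done.

Besides the shell and the picture viewer there is one more tool, called after "Request:" by a JSON object that holds its "name" and its "arguments", one argument or row to a line. drive_tool: Moves the arm, as the interface text tells. Its arguments: {"type":"object","properties":{"targets":{"type":"array","items":{"type":"array"}},"force":{"type":"number"}},"required":["targets"]}

```bash
ls; mkdir -p pics
cat > h.py <<'E'
import numpy as np, cv2
from workcell import monitor, cams, r
from scipy.spatial.transform import Rotation as R
def K(p):
    f=200/np.tan(np.radians(p["vertical_fov"])/2); return np.array([[f,0,p["cx"]],[0,f,p["cy"]],[0,0,1.]])
def pose(name,st=None):
    p=cams.camera_params(name)
    if name!="wrist": return p,np.array(p["pose"])
    T=np.eye(4);T[:3,:3]=R.from_quat(st["tcp_rot"]).as_matrix();T[:3,3]=st["tcp_pos"]
    return p,T@np.array(p["T_tool_cam"])
def toplane(name,uv,z,st=None):
    p,T=pose(name,st)
    n=cv2.undistortPoints(np.array(uv,float).reshape(-1,1,2),K(p),np.array(p["dist"],float)).reshape(-1,2)
    d=np.c_[n[:,0],-n[:,1],-np.ones(len(n))]@T[:3,:3].T; o=T[:3,3]
    return o+d*((z-o[2])/d[:,2])[:,None]
def project(name,P,st=None):
    p,T=pose(name,st)
    c=(np.array(P,float).reshape(-1,3)-T[:3,3])@T[:3,:3]*[1,-1,-1]
    return cv2.projectPoints(c,np.zeros(3),np.zeros(3),K(p),np.array(p["dist"],float))[0].reshape(-1,2)
E
python3 - <<'E'
from h import *
st=monitor.get_state(); print({k:np.round(v,3).tolist() for k,v in st.items()})
for n in("scene","top","wrist"):
    cv2.imwrite(f"pics/{n}0.png",cams.camera(n)); p=cams.camera_params(n); print(n,{k:np.round(v,3).tolist() for k,v in p.items()})
a=cv2.imread("pics/top0.png");b=cv2.imread("pics/scene0.png")
E
```

```text
pics
{'clock': 0.0, 'qpos': [1.07, 0.246, 1.559, 0.0, 1.339, -0.174], 'dq': [-0.0, -0.0, -0.001, 0.0, -0.002, 0.002], 'joint_torque': [-0.0, -42.952, -32.613, -0.0, 0.005, -0.0], 'tcp_pos': [0.208, 0.615, 0.241], 'tcp_rot': [0.163, 0.987, -0.001, -0.0], 'force': [0.091, -0.41, 0.214], 'moment': [0.041, -0.064, 0.04], 'finger_force': 0.0, 'opening': 0.085}
scene {'vertical_fov': 48.588, 'cx': 322.743, 'cy': 203.601, 'dist': [0.028, 0.0, 0.0, 0.0, 0.0], 'pose': [[0.541, 0.583, -0.607, -0.025], [-0.841, 0.374, -0.39, -0.214], [-0.0, 0.721, 0.692, 0.8], [0.0, 0.0, 0.0, 1.0]]}
top {'vertical_fov': 48.147, 'cx': 319.495, 'cy': 203.822, 'dist': [-0.092, 0.0, 0.0, 0.0, 0.0], 'pose': [[-0.003, 0.986, -0.166, 0.387], [-1.0, -0.002, 0.007, 0.172], [0.006, 0.166, 0.986, 1.375], [0.0, 0.0, 0.0, 1.0]]}
wrist {'vertical_fov': 63.095, 'cx': 322.461, 'cy': 196.689, 'dist': [0.019, 0.0, 0.0, 0.0, 0.0], 'T_tool_cam': [[-0.002, 0.962, 0.272, 0.07], [1.0, 0.001, 0.001, -0.001], [0.0, 0.272, -0.962, -0.132], [0.0, 0.0, 0.0, 1.0]]}
```

View pics/top0.png

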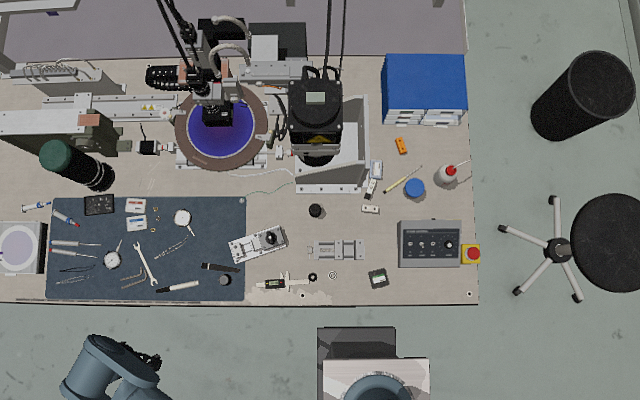

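View pics/scene0.png

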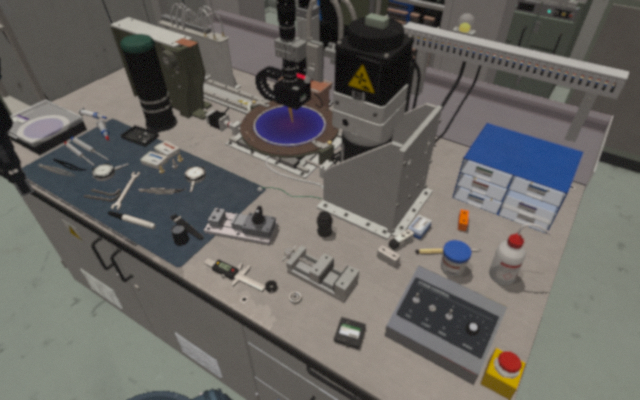

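The top view shows the jig with the black knob at (258,244) and a knobless vise at (337,250). A small grey block is at (370,209), an orange one at (401,145) and a white-blue item at (374,170). The lens is probably at (316,211) and the loupe at (225,280).

Candidates for the block in the top view: grey (370,209), the white and dark pieces at (372,185) and (376,170), and orange (401,145), which is excluded by the task. I'll check these in one close crop.

Run:
```python
from h import *
for n,u in (("knob",(269,238)),("jigL",(236,250)),("block",(370,209)),("lens",(316,211)),("loupe",(225,280)),("orange",(401,145)),("white",(376,170))): print(n,toplane("top",[u],0.03).round(3)[0])
a=cv2.imread("pics/top0.png");b=cv2.imread("pics/scene0.png")
c1=cv2.resize(a[125:225,340:440],(400,400),interpolation=cv2.INTER_CUBIC)
c2=cv2.resize(b[200:280,350:430],(400,400),interpolation=cv2.INTER_CUBIC)
cv2.imwrite("pics/crop1.png",np.hstack([c1,c2]))
print(project("top",[[0,0,0]]))
```

```text
knob [0.509 0.315 0.03 ]
jigL [0.473 0.414 0.03 ]
block [0.597 0.009 0.03 ]
lens [0.591 0.174 0.03 ]
loupe [0.384 0.445 0.03 ]
orange [ 0.8   -0.093  0.03 ]
white [ 0.719 -0.012  0.03 ]
[[375.29285169 410.15196641]]
```

View pics/crop1.png

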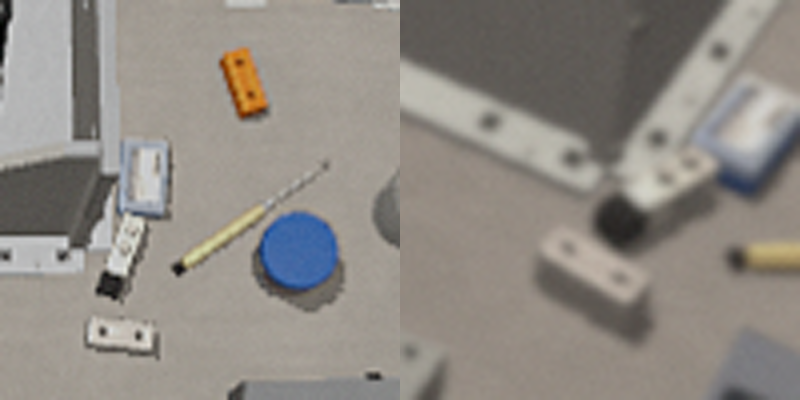

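Crop: the grey block with two holes is at top (370,209), so that is the one I want. The white stick with a black end lies just behind it, and the orange block is excluded. I'll move over the jig first.

Request:
{"name": "drive_tool", "arguments": {
  "targets": [
    [0.085, [-0.044, -0.018, 0], 0],
    [0.085, [-0.044, -0.018, 0], 0],
    [0.085, [-0.044, -0.018, 0], 0],
    [0.085, [-0.044, -0.018, 0], 0],
    [0.085, [-0.044, -0.018, 0], 0]
  ]
}}

```text
clock: 0.65
tcp_pos: [0.3891, 0.4582, 0.242]
tcp_rot: [0.163, 0.987, -0.0, -0.0]
force: [-0.1, 0.2, 0.3]
opening: 0.0849
finger_force: 0.0
```

Request:
{"name": "drive_tool", "arguments": {
  "targets": [
    [0.085, [-0.044, -0.018, 0], 0],
    [0.085, [-0.044, -0.018, 0], 0],
    [0.085, [-0.04, -0.018, 0], 0],
    [0.085, [0, 0, 0], 0],
    [0.085, [0, 0, 0], 0]
  ]
}}

```text
clock: 1.15
tcp_pos: [0.4923, 0.3668, 0.2418]
tcp_rot: [0.164, 0.987, -0.0, -0.0]
force: [0.1, -0.1, 0.1]
opening: 0.0847
finger_force: 0.0
```

Run:
```python
from h import *
import json
st=monitor.get_state(); im=cams.camera("wrist"); cv2.imwrite("pics/w1.png",im)
json.dump({k:np.array(v).tolist() for k,v in st.items()},open("w1.json","w")); print(st["clock"],st["tcp_pos"],st["tcp_rot"])
```

```text
1.15 [0.49231552 0.36684124 0.24183045] [ 1.63642668e-01  9.86519546e-01 -1.19075370e-04 -4.98369224e-04]
```

View pics/w1.png

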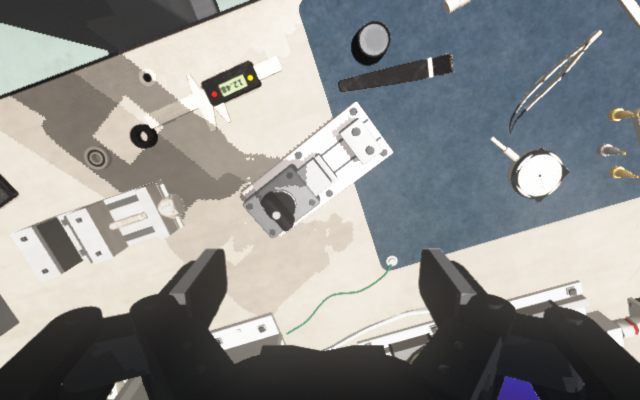

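The wrist view shows the jig between (243,185) and (393,150), with the stop end up-right at about (365,130) and the knob at (280,208). The loupe is at (371,42). I'll enlarge the jig to pick its corners.

Run:
```python
import cv2
a=cv2.imread("pics/w1.png")[92:248,230:406]
cv2.imwrite("pics/w1c.png",cv2.resize(a,None,fx=3.8,fy=3.8,interpolation=cv2.INTER_CUBIC))
```

```text
(no output)
```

View pics/w1c.png

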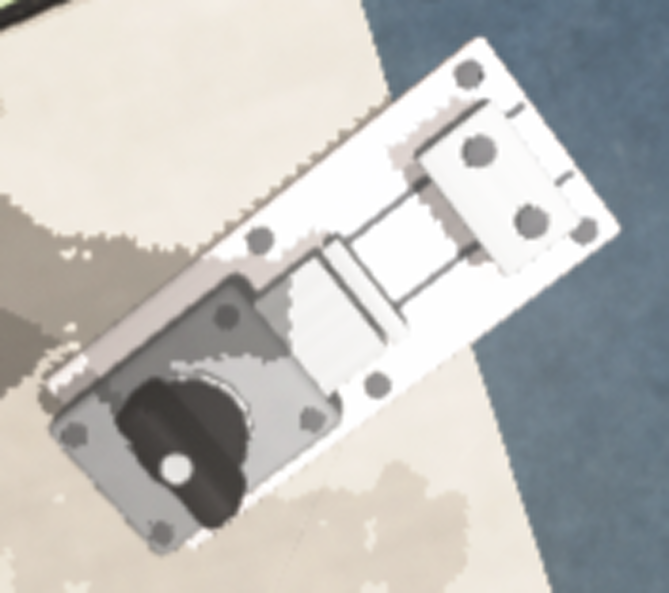

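The crop shows the stop bar with bolts at (479,150) and (531,222), and the jaw face at about (372,278). The four housing screws surround the knob, and the plate's end corners are (482,40) and (620,228).

Run:
```python
from h import *
import json
st=json.load(open("w1.json"))
def q(pts,z): return toplane("wrist",np.array(pts)/3.8+[230-.37,92-.37],z,st)[:,:2]
C=q([(482,40),(620,228)],.012); hs=q([(227,316),(311,418),(75,434),(162,532)],.037); hc=q([(235,276),(345,408),(48,428),(165,553)],.037)
bo=q([(479,150),(531,222)],.039); sf=q([(417,153),(512,275)],.036); ps=q([(468,74),(584,230),(260,240),(377,385)],.0125)
jf=q([(340,237),(408,319)],.034)
ang=lambda a,b: np.degrees(np.arctan2(*(b-a)[::-1]))
print("plate end",C.round(4),np.linalg.norm(C[0]-C[1]),ang(C[0],C[1]))
print("stop bolts",bo.mean(0),ang(bo[0],bo[1]),"stop face",sf.mean(0),np.linalg.norm(sf[0]-sf[1]),ang(*sf))
print("plate screws ang",ang(ps[0],ps[1]),ang(ps[2],ps[3]),"along",ang(ps[:2].mean(0),ps[2:].mean(0)), ang(ps[0],ps[2]),ang(ps[1],ps[3]))
print("housing",hs.mean(0),hc.mean(0),ang(hc[2],hc[0]),ang(hc[3],hc[1]),[np.linalg.norm(hc[i]-hc[j]) for i,j in((0,1),(2,3),(0,2),(1,3))])
print("jaw",jf.mean(0),np.linalg.norm(jf[0]-jf[1]),ang(*jf))
hd=(hs.mean(0)+hc.mean(0))/2; v=C.mean(0)-hd; L=np.linalg.norm(v); print("L (130)",L,"yaw y",np.degrees(np.arctan2(v[1],v[0])))
y=v/L; x=np.array([y[1],-y[0]]); org=C.mean(0)*.5+hd*.5-y*.010
print("org",org,"nest",org+.0245*y,"knob",org-.055*y)
for n,p in(("stopface",sf),("jaw",jf),("bolts",bo),("ps",ps)): print(n,[( (a-org)@x*1e3, (a-org)@y*1e3) for a in p])
```

```text
plate end [[0.4354 0.4235]
 [0.4987 0.4459]] 0.0671734877728382 19.50818157617968
stop bolts [0.47258095 0.41561647] 18.414874287842455 stop face [0.4768072 0.4033235] 0.042426809462724716 19.948383807869856
plate screws ang 19.552801187189637 19.195525161040344 along -70.88237855982015 -70.74918576496438 -71.01495823415253
housing [0.50876026 0.31218542] [0.50696908 0.31417863] 109.91994075345858 111.02057392435218 [np.float64(0.048304066939571406), np.float64(0.04962921804517402), np.float64(0.06961552650053873), np.float64(0.06877567299497565)]
jaw [0.48568609 0.37431519] 0.029794085630742553 20.605260321267828
L (130) 0.12818497281531194 yaw y 108.55917379701222
org [0.4906479  0.36446146] nest [0.48284995 0.38768735] knob [0.50815352 0.31232171]
stopface [(np.float64(-21.95893045417571), np.float64(40.73201658767192)), (np.float64(20.45540862976202), np.float64(41.76060846937233))]
jaw [(np.float64(-16.455033424169613), np.float64(10.388679116201109)), (np.float64(13.320056448178882), np.float64(11.452427989568237))]
bolts [(np.float64(-12.843855232181221), np.float64(54.27535740980705)), (np.float64(11.15271885361421), np.float64(54.21492187314278))]
ps [(np.float64(-28.5683649518515), np.float64(64.99876802616545)), (np.float64(27.562526079049142), np.float64(65.97229143615573)), (np.float64(-27.653371371994105), np.float64(-10.795996206930884)), (np.float64(28.128534607689275), np.float64(-10.17643309289542))]
```

Request:
{"name": "drive_tool", "arguments": {
  "targets": [
    [0.085, [-0.027, -0.038, 0.004], 0],
    [0.085, [-0.027, -0.038, 0.004], 0],
    [0.085, [-0.027, -0.038, 0.004], 0],
    [0.085, [-0.027, -0.038, 0.004], 0],
    [0.085, [-0.027, -0.038, 0.004], 0]
  ]
}}

```text
clock: 1.7
tcp_pos: [0.5583, 0.1443, 0.2222]
tcp_rot: [0.161, 0.987, 0.0, 0.0]
force: [0.9, 0.2, -0.0]
opening: 0.0851
finger_force: 0.0
```

Request:
{"name": "drive_tool", "arguments": {
  "targets": [
    [0.085, [-0.027, -0.038, 0.004], 0],
    [0.085, [-0.027, -0.038, 0.004], 0],
    [0.085, [-0.02, -0.03, 0.004], 0],
    [0.085, [0, 0, 0.03], -0.1],
    [0.085, [0, 0, 0.03], -0.11]
  ]
}}

```text
clock: 2.2
tcp_pos: [0.5957, 0.0204, 0.1505]
tcp_rot: [0.056, 0.998, -0.0, 0.001]
force: [0.1, 0.5, 0.4]
opening: 0.085
finger_force: 0.0
```

Request:
{"name": "drive_tool", "arguments": {
  "targets": [
    [0.085, [0, 0, 0], 0],
    [0.085, [0, 0, 0], 0],
    [0.085, [0, 0, 0], 0],
    [0.085, [0, 0, 0], 0],
    [0.085, [0, 0, 0], 0]
  ]
}}

```text
clock: 2.7
tcp_pos: [0.5957, 0.0203, 0.1518]
tcp_rot: [0.058, 0.998, -0.0, 0.001]
force: [0.3, -0.7, -0.4]
opening: 0.0851
finger_force: 0.0
```

Run:
```python
from h import *
import json
st=monitor.get_state(); im=cams.camera("wrist"); cv2.imwrite("pics/w2.png",im)
json.dump({k:np.array(v).tolist() for k,v in st.items()},open("w2.json","w")); print(st["clock"],st["tcp_pos"],st["tcp_rot"])
print(project("wrist",[[.597,.009,.025]],st))
```

```text
2.7 [0.59568535 0.02030786 0.15179985] [ 5.83742629e-02  9.98294020e-01 -1.25954719e-04  1.21643475e-03]
[[309.99499807 195.59217466]]
```

View pics/w2.png

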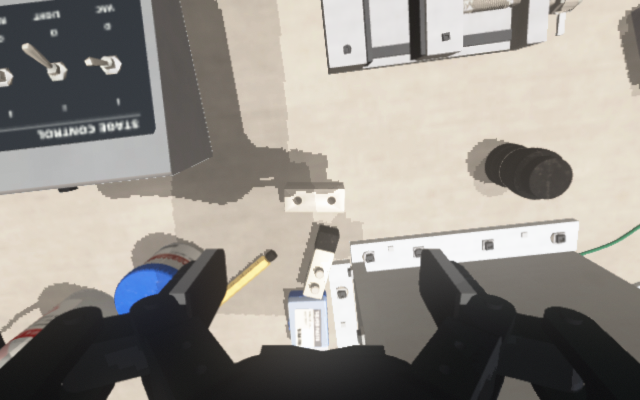

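The wrist view shows the block at (315,199), its holes at (298,201) and (332,201), with the stick's black end at (327,237). The bracket wall starts at about (357,262) and the lens is at (530,170). I'll measure the block and the clearance to the wall.

```bash
python3 - <<'E'
from h import *
import json
st=json.load(open("w2.json")); im=cv2.imread("pics/w2.png")
g=cv2.cvtColor(im,cv2.COLOR_BGR2GRAY)[185:220,275:355]
n,l,s,c=cv2.connectedComponentsWithStats((g<110).astype(np.uint8))
hol=[c[i]+[275,185] for i in range(1,n) if 20<s[i,4]<200]; print([(s[i].tolist(),(c[i]+[275,185]).round(1).tolist()) for i in range(1,n) if s[i,4]>10])
T=np.eye(4);T[:3,:3]=R.from_quat(st["tcp_rot"]).as_matrix();T[:3,3]=st["tcp_pos"]
def tool(p): return np.round((p-T[:3,3])@T[:3,:3],4)
h=toplane("wrist",hol if len(hol)==2 else [(298,201),(332,201)],.025,st); print(h.round(4)); d=h[1]-h[0]; print("mid",h.mean(0),"tool",tool(h.mean(0)),"dist",np.linalg.norm(d),"angle",np.degrees(np.arctan2(d[1],d[0])),"tool d",tool(h))
e=toplane("wrist",[(284,212),(345,212),(284,190),(345,190)],.025,st); print("edges tool",tool(e))
for z in (.0,.025): print("near/bottom",tool(toplane("wrist",[(284,190),(284,183),(284,212)],z,st)))
print("wall tool",tool(toplane("wrist",[(357,262),(575,250),(327,228)],.01,st)))
E
python3 - <<'E'
import cv2
a=cv2.imread("pics/w2.png")[160:280,260:400]
cv2.imwrite("pics/w2c.png",cv2.resize(a,None,fx=4,fy=4,interpolation=cv2.INTER_CUBIC))
E
```

```text
[]
[[ 0.6004 -0.0015  0.025 ]
 [ 0.6038  0.0265  0.025 ]]
mid [0.60210026 0.01251658 0.025     ] tool [-0.007  -0.007   0.1268] dist 0.02813925175341313 angle 83.22262023544323 tool d [[-0.0069 -0.021   0.1268]
 [-0.007   0.0071  0.1268]]
edges tool [[-0.0165 -0.033   0.1268]
 [-0.0166  0.018   0.1268]
 [ 0.0025 -0.0323  0.1268]
 [ 0.0024  0.0177  0.1268]]
near/bottom [[-0.004  -0.0354  0.1518]
 [ 0.0024 -0.0352  0.1518]
 [-0.0249 -0.0361  0.1519]]
near/bottom [[ 0.0025 -0.0323  0.1268]
 [ 0.0084 -0.0321  0.1268]
 [-0.0165 -0.033   0.1268]]
wall tool [[-0.0703  0.031   0.142 ]
 [-0.058   0.2274  0.1419]
 [-0.0367  0.0032  0.1419]]
```

View pics/w2c.png

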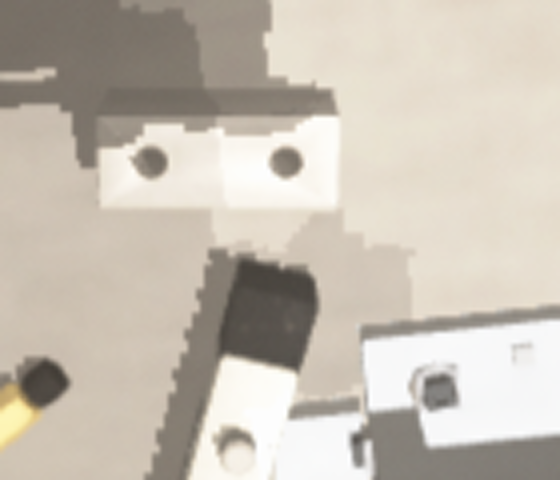

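Crop: the block's top face runs from (97,118) to (340,208), which measures about 51 x 19 mm at z = 25 mm. That matches the block, it is square to the tool, and the wall is 63 mm away. I'll descend and grip its ends.

Request:
{"name": "drive_tool", "arguments": {
  "targets": [
    [0.085, [-0.007, -0.007, 0.03], 0],
    [0.085, [0, 0, 0.04], 0],
    [0.085, [0, 0, 0.04], 0],
    [0.085, [0, 0, 0.025], 0],
    [0.085, [0, 0, 0], 0]
  ]
}}

```text
clock: 3.25
tcp_pos: [0.5979, 0.0128, 0.0114]
tcp_rot: [0.059, 0.998, 0.0, -0.004]
force: [-0.7, 0.1, -0.5]
opening: 0.0848
finger_force: 0.0
```

Request:
{"name": "drive_tool", "arguments": {
  "targets": [
    [0.044, [0, 0, 0], 0],
    [0.044, [0, 0, 0], 0],
    [0.044, [0, 0, 0], 0],
    [0.044, [0, 0, 0], 0],
    [0.044, [0, 0, 0], 0]
  ],
  "force": 40
}}

```text
clock: 3.75
tcp_pos: [0.6031, 0.012, 0.018]
tcp_rot: [0.058, 0.998, -0.0, 0.002]
force: [0.3, 0.9, 6.5]
opening: 0.0491
finger_force: 42.9
```

Request:
{"name": "drive_tool", "arguments": {
  "targets": [
    [0.044, [0, 0, -0.04], 0],
    [0.044, [0, 0, -0.045], 0],
    [0.044, [0, 0, -0.045], 0],
    [0.044, [0.018, 0.04, 0], 0],
    [0.044, [0.02, 0.045, 0], 0]
  ]
}}

```text
clock: 4.25
tcp_pos: [0.5748, 0.101, 0.1486]
tcp_rot: [0.06, 0.998, 0.0, 0.003]
force: [-0.4, 1.4, -1.4]
opening: 0.0487
finger_force: 42.3
```

Request:
{"name": "drive_tool", "arguments": {
  "targets": [
    [0.044, [0.02, 0.045, 0], 0],
    [0.044, [0.02, 0.045, 0], 0],
    [0.044, [0.02, 0.045, 0], 0],
    [0.044, [0.02, 0.045, 0], 0],
    [0.044, [0.02, 0.045, 0], 0]
  ]
}}

```text
clock: 4.75
tcp_pos: [0.4992, 0.3382, 0.1461]
tcp_rot: [0.058, 0.998, 0.0, 0.001]
force: [1.3, -0.0, -1.3]
opening: 0.0491
finger_force: 42.3
```

Request:
{"name": "drive_tool", "arguments": {
  "targets": [
    [0.044, [0.02, 0.04, 0], 0],
    [0.044, [0, 0, 0], 0.14],
    [0.044, [0, 0, 0], 0.14],
    [0.044, [0, 0, 0], 0.14],
    [0.044, [0, 0, 0], 0.14]
  ]
}}

```text
clock: 5.25
tcp_pos: [0.4847, 0.3786, 0.1458]
tcp_rot: [0.334, 0.942, 0.0, 0.0]
force: [0.2, 0.7, -0.4]
opening: 0.049
finger_force: 42.3
```

Request:
{"name": "drive_tool", "arguments": {
  "targets": [
    [0.044, [0, 0, 0], 0.14],
    [0.044, [0, 0, 0], 0.14],
    [0.044, [0, 0, 0], 0.14],
    [0.044, [0, 0, 0], 0.14],
    [0.044, [0, 0, 0], 0]
  ]
}}

```text
clock: 5.75
tcp_pos: [0.4849, 0.3784, 0.1458]
tcp_rot: [0.58, 0.815, 0.0, 0.0]
force: [0.7, -0.2, -0.8]
opening: 0.0489
finger_force: 42.3
```

Request:
{"name": "drive_tool", "arguments": {
  "targets": [
    [0.044, [0, 0, 0], 0],
    [0.044, [0, 0, 0], 0],
    [0.044, [0, 0, 0], 0],
    [0.044, [0, 0, 0], 0],
    [0.044, [0, 0, 0], 0]
  ]
}}

```text
clock: 6.25
tcp_pos: [0.4849, 0.3783, 0.1453]
tcp_rot: [0.58, 0.815, -0.0, -0.0]
force: [0.6, 0.2, -0.8]
opening: 0.049
finger_force: 42.3
```

Run:
```python
from h import *
import json
st=monitor.get_state(); im=cams.camera("wrist"); cv2.imwrite("pics/w3.png",im)
json.dump({k:np.array(v).tolist() for k,v in st.items()},open("w3.json","w")); print(st["clock"],st["tcp_pos"],st["tcp_rot"],st["force"])
```

```text
6.25 [0.4849326  0.37833877 0.14527244] [ 5.79578738e-01  8.14916245e-01 -1.53519062e-05 -8.24081483e-06] [ 0.6360532   0.15581551 -0.77519569]
```

View pics/w3.png

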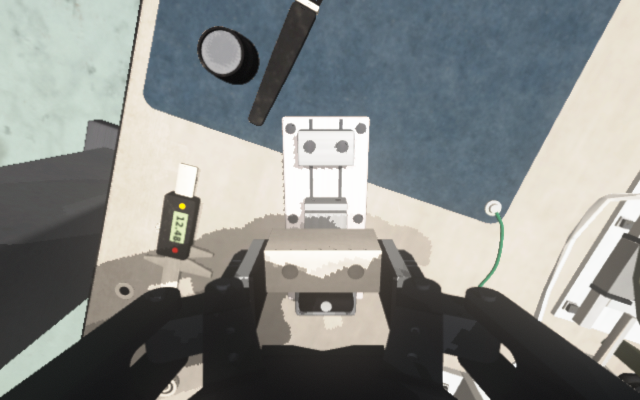

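The wrist view shows the held block at (322,265) with holes at (290,271) and (355,271). Below it is the jig, with plate corners (283,117) and (369,116), stop bolts (309,146) and (342,146), and the knob at (325,302). The loupe is at (225,55). Next I'll work out the block's offset to the nest.

Run:
```python
from h import *
import json
st=json.load(open("w3.json")); im=cv2.imread("pics/w3.png"); g=cv2.cvtColor(im,cv2.COLOR_BGR2GRAY)
def blob(u,v,w=9,t=None):
    p=g[v-w:v+w+1,u-w:u+w+1].astype(float); t=(p.min()+np.median(p))/2
    n,l,s,c=cv2.connectedComponentsWithStats((p<t).astype(np.uint8)); i=1+np.argmin([np.linalg.norm(c[k]-w) for k in range(1,n)]); return c[i]+[u-w,v-w]
T=np.eye(4);T[:3,:3]=R.from_quat(st["tcp_rot"]).as_matrix();T[:3,3]=st["tcp_pos"]
def q(uv,z): return ((toplane("wrist",uv,z,st)-T[:3,3])@T[:3,:3])[:,:2]*1e3
bo=q([blob(309,146),blob(342,146)],.039); ps=q([blob(290,128,6),blob(361,128,6),blob(292,219,6),blob(360,218,6)],.0125)
print("bolts",bo.round(1),"screws",ps.round(1)); hb=[blob(290,271),blob(355,271)]; print(np.round(hb,1))
for z in(.145,.152): print("holes",q(hb,z).round(1))
print("corners",q([(283,117),(369,116)],.012).round(1))
col=g[:,325].astype(int); print("col",[(v,col[v]) for v in range(156,232,1)])
```

```text
bolts [[ 39.5 -10.8]
 [ 39.6  12.8]] screws [[ 50.7 -27. ]
 [ 50.6  29.1]
 [-25.6 -26.9]
 [-25.4  29.2]]
[[288.9 271.4]
 [355.6 271.9]]
holes [[ -3.5 -16.3]
 [ -3.8  13.7]]
holes [[  0.4 -15.5]
 [  0.1  13. ]]
corners [[ 59.2 -32.2]
 [ 59.9  35.6]]
col [(156, np.int64(240)), (157, np.int64(241)), (158, np.int64(241)), (159, np.int64(240)), (160, np.int64(240)), (161, np.int64(239)), (162, np.int64(237)), (163, np.int64(237)), (164, np.int64(232)), (165, np.int64(200)), (166, np.int64(179)), (167, np.int64(209)), (168, np.int64(250)), (169, np.int64(253)), (170, np.int64(254)), (171, np.int64(254)), (172, np.int64(254)), (173, np.int64(254)), (174, np.int64(254)), (175, np.int64(254)), (176, np.int64(254)), (177, np.int64(254)), (178, np.int64(254)), (179, np.int64(254)), (180, np.int64(254)), (181, np.int64(254)), (182, np.int64(254)), (183, np.int64(254)), (184, np.int64(254)), (185, np.int64(254)), (186, np.int64(254)), (187, np.int64(254)), (188, np.int64(254)), (189, np.int64(253)), (190, np.int64(253)), (191, np.int64(253)), (192, np.int64(253)), (193, np.int64(253)), (194, np.int64(253)), (195, np.int64(253)), (196, np.int64(247)), (197, np.int64(193)), (198, np.int64(149)), (199, np.int64(146)), (200, np.int64(146)), (201, np.int64(148)), (202, np.int64(152)), (203, np.int64(178)), (204, np.int64(231)), (205, np.int64(239)), (206, np.int64(238)), (207, np.int64(236)), (208, np.int64(235)), (209, np.int64(235)), (210, np.int64(188)), (211, np.int64(152)), (212, np.int64(157)), (213, np.int64(212)), (214, np.int64(227)), (215, np.int64(226)), (216, np.int64(220)), (217, np.int64(178)), (218, np.int64(150)), (219, np.int64(144)), (220, np.int64(144)), (221, np.int64(144)), (222, np.int64(145)), (223, np.int64(144)), (224, np.int64(144)), (225, np.int64(143)), (226, np.int64(144)), (227, np.int64(144)), (228, np.int64(153)), (229, np.int64(165)), (230, np.int64(169)), (231, np.int64(171))]
```

Run:
```python
from h import *
import json
st=json.load(open("w3.json"))
T=np.eye(4);T[:3,:3]=R.from_quat(st["tcp_rot"]).as_matrix();T[:3,3]=st["tcp_pos"]
def q(uv,z): return ((toplane("wrist",uv,z,st)-T[:3,3])@T[:3,:3])[:,:2]*1e3
print("stop top",q([(325,164.7)],.036),"jaw top",q([(325,203.3)],.034),"jaw bottom",q([(325,196.8)],.013))
```

```text
stop top [[25.4461229   0.76813966]] jaw top [[-5.33371155  0.80015588]] jaw bottom [[-6.01403539  0.95367042]]
```

Request:
{"name": "drive_tool", "arguments": {
  "targets": [
    [0.044, [0.0093, 0.0024, 0], 0],
    [0.044, [0, 0, 0.04], 0],
    [0.044, [0, 0, 0.035], 0],
    [0.044, [0, 0, 0.02], 0],
    [0.044, [0, 0, 0], 0]
  ]
}}

```text
clock: 6.8
tcp_pos: [0.4815, 0.3871, 0.0464]
tcp_rot: [0.58, 0.815, -0.003, -0.002]
force: [-0.5, -0.4, -1.5]
opening: 0.049
finger_force: 42.3
```

Request:
{"name": "drive_tool", "arguments": {
  "targets": [
    [0.044, [0, 0, 0.008], 0],
    [0.044, [0, 0, 0.004], 0],
    [0.044, [0, 0, 0.002], 0],
    [0.044, [0, 0, 0.001], 0],
    [0.044, [0, 0, 0], 0]
  ]
}}

```text
clock: 7.3
tcp_pos: [0.4845, 0.3881, 0.0358]
tcp_rot: [0.58, 0.815, 0.0, 0.0]
force: [0.2, 0.5, -0.9]
opening: 0.0489
finger_force: 42.3
```

Request:
{"name": "drive_tool", "arguments": {
  "targets": [
    [0.044, [0, 0, 0.002], 0],
    [0.044, [0, 0, 0.001], 0],
    [0.044, [0, 0, 0.001], 0],
    [0.044, [0, 0, 0.0], 0],
    [0.044, [0, 0, 0], 0]
  ]
}}

```text
clock: 7.8
tcp_pos: [0.4841, 0.3879, 0.0313]
tcp_rot: [0.58, 0.815, -0.0, -0.0]
force: [-0.3, 0.2, -1.3]
opening: 0.0493
finger_force: 42.3
```

Request:
{"name": "drive_tool", "arguments": {
  "targets": [
    [0.044, [0, 0, 0.001], 0],
    [0.044, [0, 0, 0], 0],
    [0.044, [0, 0, 0.0005], 0],
    [0.044, [0, 0, 0.0], 0],
    [0.044, [0, 0, 0], 0]
  ]
}}

```text
clock: 8.3
tcp_pos: [0.4842, 0.388, 0.03]
tcp_rot: [0.58, 0.815, -0.0, -0.0]
force: [-1.7, -1.3, 1.2]
opening: 0.0492
finger_force: 42.6
```

Request:
{"name": "drive_tool", "arguments": {
  "targets": [
    [0.044, [0, 0, 0.0005], 0],
    [0.044, [0, 0, 0], 0],
    [0.044, [0, 0, 0], 0],
    [0.065, [0, 0, 0], 0],
    [0.065, [0, 0, 0], 0]
  ]
}}

```text
clock: 8.8
tcp_pos: [0.4843, 0.388, 0.0293]
tcp_rot: [0.58, 0.815, 0.0, 0.0]
force: [-0.5, 0.2, -0.4]
opening: 0.0651
finger_force: 0.0
```

Request:
{"name": "drive_tool", "arguments": {
  "targets": [
    [0.07, [0, 0, 0], 0],
    [0.07, [0, 0, -0.01], 0],
    [0.07, [0, 0, -0.04], 0],
    [0.07, [0, 0, -0.045], 0],
    [0.07, [0, 0, -0.02], 0]
  ]
}}

```text
clock: 9.3
tcp_pos: [0.4863, 0.3891, 0.1499]
tcp_rot: [0.58, 0.815, 0.003, 0.002]
force: [0.6, 1.3, 0.9]
opening: 0.0698
finger_force: 0.0
```

Request:
{"name": "drive_tool", "arguments": {
  "targets": [
    [0.07, [0, 0, 0], 0],
    [0.07, [0, 0, 0], 0],
    [0.07, [0, 0, 0], 0],
    [0.07, [0, 0, 0], 0],
    [0.07, [0, 0, 0], 0]
  ]
}}

```text
clock: 9.8
tcp_pos: [0.4835, 0.3875, 0.1428]
tcp_rot: [0.58, 0.815, -0.001, -0.001]
force: [-0.4, -0.3, 0.9]
opening: 0.0701
finger_force: 0.0
```

Run:
```python
from h import *
import json
st=monitor.get_state(); im=cams.camera("wrist"); cv2.imwrite("pics/w4.png",im)
json.dump({k:np.array(v).tolist() for k,v in st.items()},open("w4.json","w")); print(st["clock"],st["tcp_pos"],st["tcp_rot"],st["moment"])
cv2.imwrite("pics/w4c.png",cv2.resize(im[90:330,220:430],None,fx=2.5,fy=2.5,interpolation=cv2.INTER_CUBIC))
```

```text
9.8 [0.48349376 0.38753881 0.14281662] [ 5.79754085e-01  8.14790526e-01 -1.13157505e-03 -5.64272942e-04] [0.04382004 0.00548842 0.06805465]
```

View pics/w4c.png

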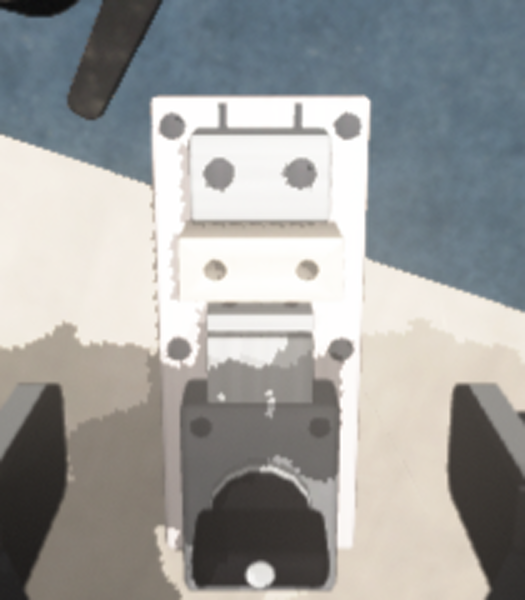

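The block lies in the nest between stop and jaw, square to both. In the crop its holes are at (215,270) and (307,270), the stop bolts at (219,173) and (301,173), and the bar knob at (260,540). I'll check the centring and find the knob offset.

Run:
```python
from h import *
import json
st=json.load(open("w4.json"))
T=np.eye(4);T[:3,:3]=R.from_quat(st["tcp_rot"]).as_matrix();T[:3,3]=st["tcp_pos"]
def q(uv,z): return (((toplane("wrist",np.array(uv)/2.5+[220-.3,90-.3],z,st)-T[:3,3])@T[:3,:3])[:,:2]*1e3).round(1).tolist()
print("holes",q([(215,270),(307,270)],.037),"top edges",q([(260,237),(260,302)],.037)," stop",q([(260,220)],.036),"jaw top",q([(260,316)],.034))
print("bolts",q([(219,173),(301,173)],.039),"plate screws",q([(172,126),(348,126),(178,349),(341,348)],.0125),"housing screws front",q([(201,426),(320,426)],.037))
print("bar top",q([(205,513),(328,513),(260,513)],.073),"foot front",q([(260,468)],.047))
```

```text
holes [[0.8, -13.9], [0.8, 14.0]] top edges [[11.1, -0.2], [-9.4, -0.2]]  stop [[16.1, -0.2]] jaw top [[-15.0, -0.2]]
bolts [[30.7, -12.1], [30.7, 11.7]] plate screws [[41.5, -28.2], [41.4, 27.9], [-34.5, -28.4], [-34.2, 27.7]] housing screws front [[-51.2, -19.2], [-51.2, 19.0]]
bar top [[-59.9, -15.8], [-59.8, 18.7], [-59.9, -0.4]] foot front [[-60.6, -0.3]]
```

The block sits within 0.3 mm of the middle, and the gap of 31.1 mm puts the stop at jig y ≈ 41.1. The jaw should therefore touch at about 1.85 rad. Next I'll move over the knob and turn the tool.

Request:
{"name": "drive_tool", "arguments": {
  "targets": [
    [0.06, [-0.04, 0.0005, 0], 0],
    [0.045, [-0.0395, 0, 0], 0],
    [0.045, [0, 0, 0], -0.14],
    [0.045, [0, 0, 0], -0.14],
    [0.045, [0, 0, 0], -0.14]
  ]
}}

```text
clock: 10.35
tcp_pos: [0.5107, 0.3125, 0.1439]
tcp_rot: [0.395, 0.919, -0.0, -0.0]
force: [0.8, 0.1, 0.5]
opening: 0.045
finger_force: 0.0
```

Request:
{"name": "drive_tool", "arguments": {
  "targets": [
    [0.045, [0, 0, 0], -0.14],
    [0.045, [0, 0, 0], -0.14],
    [0.045, [0, 0, 0], -0.14],
    [0.045, [0, 0, 0], -0.14],
    [0.045, [0, 0, 0], -0.14]
  ]
}}

```text
clock: 10.85
tcp_pos: [0.5105, 0.3129, 0.1438]
tcp_rot: [0.056, 0.998, -0.0, -0.0]
force: [0.2, 0.0, -1.0]
opening: 0.045
finger_force: 0.0
```

Request:
{"name": "drive_tool", "arguments": {
  "targets": [
    [0.045, [0, 0, 0], -0.14],
    [0.045, [0, 0, 0], -0.14],
    [0.045, [0, 0, 0], -0.14],
    [0.045, [0, 0, 0], -0.031],
    [0.045, [0, 0, 0], 0]
  ]
}}

```text
clock: 11.35
tcp_pos: [0.5105, 0.3129, 0.1439]
tcp_rot: [-0.166, 0.986, -0.0, -0.0]
force: [-0.2, 0.2, 0.8]
opening: 0.0451
finger_force: 0.0
```

Request:
{"name": "drive_tool", "arguments": {
  "targets": [
    [0.045, [0, 0, 0], 0],
    [0.045, [0, 0, 0], 0],
    [0.045, [0, 0, 0], 0],
    [0.045, [0, 0, 0], 0],
    [0.045, [0, 0, 0], 0]
  ]
}}

```text
clock: 11.85
tcp_pos: [0.5107, 0.313, 0.1443]
tcp_rot: [-0.166, 0.986, 0.0, 0.0]
force: [0.3, -0.5, -0.0]
opening: 0.0449
finger_force: 0.0
```

Run:
```python
from h import *
import json
st=monitor.get_state(); im=cams.camera("wrist"); cv2.imwrite("pics/w5.png",im)
json.dump({k:np.array(v).tolist() for k,v in st.items()},open("w5.json","w")); print(st["clock"],st["tcp_pos"],st["tcp_rot"],st["moment"],st["qpos"])
cv2.imwrite("pics/w5c.png",cv2.resize(im[150:400,170:470],None,fx=2.4,fy=2.4,interpolation=cv2.INTER_CUBIC))
```

```text
11.85 [0.51069676 0.31297757 0.14429495] [-1.66241078e-01  9.86085140e-01  8.13603794e-06  1.16453586e-05] [-0.05214806  0.08119947 -0.02902053] [ 3.60691223e-01  2.33481205e-01  1.76145110e+00  1.26019005e-05
  1.14663436e+00 -1.54414323e+00]
```

View pics/w5c.png

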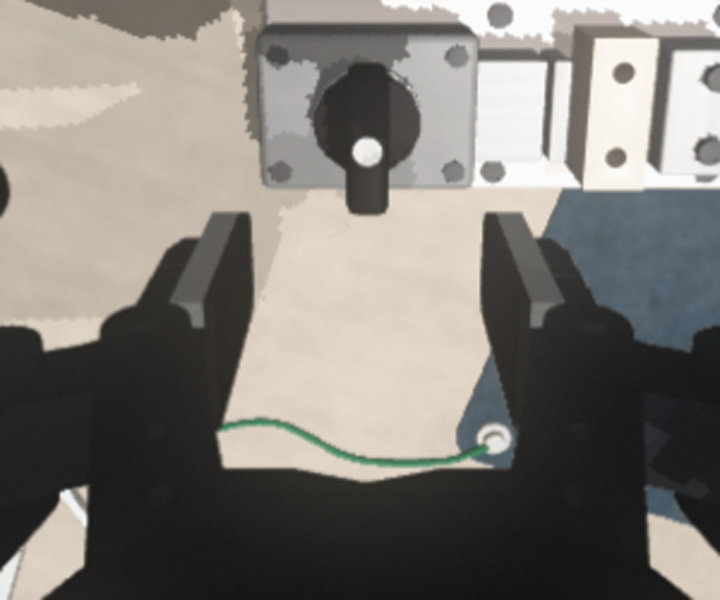

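The knob bar stands centred between the fingers. In the crop the bar is at u 347–388, and the housing screws are at (278,55), (457,55), (281,171) and (454,171).

Run:
```python
from h import *
import json
st=json.load(open("w5.json"))
T=np.eye(4);T[:3,:3]=R.from_quat(st["tcp_rot"]).as_matrix();T[:3,3]=st["tcp_pos"]
def q(uv,z): return (((toplane("wrist",np.array(uv)/2.4+[170-.3,150-.3],z,st)-T[:3,3])@T[:3,:3])[:,:2]*1e3).round(1)
s=q([(278,55),(457,55),(281,171),(454,171)],.037); print(s.tolist(),s.mean(0)); print("bar",q([(347,205),(388,205),(347,185),(388,185),(367,214),(367,66)],.073).tolist())
```

```text
[[21.2, -27.9], [21.1, 27.8], [-17.1, -28.1], [-17.2, 28.0]] [ 2.   -0.05]
bar [[-14.1, -5.8], [-14.1, 5.6], [-8.2, -5.8], [-8.2, 5.6], [-16.8, -0.3], [25.5, -0.2]]
```

Request:
{"name": "drive_tool", "arguments": {
  "targets": [
    [0.045, [0.0015, 0, 0.03], 0],
    [0.045, [0, 0, 0.035], 0],
    [0.045, [0, 0, 0.016], 0],
    [0.045, [0, 0, 0], 0],
    [0.045, [0, 0, 0], 0]
  ]
}}

```text
clock: 12.4
tcp_pos: [0.5099, 0.3127, 0.0641]
tcp_rot: [-0.166, 0.986, 0.0, 0.0]
force: [0.3, 0.1, 0.1]
opening: 0.0445
finger_force: 0.0
```

Request:
{"name": "drive_tool", "arguments": {
  "targets": [
    [0.045, [0, 0, 0], 0],
    [0.02, [0, 0, 0], 0],
    [0.01, [0, 0, 0], 0],
    [0.01, [0, 0, 0], 0],
    [0.01, [0, 0, 0], 0]
  ],
  "force": 25
}}

```text
clock: 12.9
tcp_pos: [0.5099, 0.3128, 0.0644]
tcp_rot: [-0.166, 0.986, 0.0, 0.001]
force: [-0.9, 0.1, 5.9]
opening: 0.0111
finger_force: 26.2
```

Request:
{"name": "drive_tool", "arguments": {
  "targets": [
    [0.008, [0, 0, 0], 0],
    [0.008, [0, 0, 0], 0],
    [0.008, [0, 0, 0], 0],
    [0.008, [0, 0, 0], 0],
    [0.008, [0, 0, 0], 0]
  ],
  "force": 90
}}

```text
clock: 13.4
tcp_pos: [0.5099, 0.3128, 0.0646]
tcp_rot: [-0.166, 0.986, 0.0, 0.001]
force: [-1.8, -0.3, 8.2]
opening: 0.0103
finger_force: 88.0
```

Run:
```python
from h import *
st=monitor.get_state(); print({k:np.round(st[k],3) for k in("clock","tcp_pos","tcp_rot","force","moment","opening","finger_force")})
```

```text
{'clock': np.float64(13.4), 'tcp_pos': array([0.51 , 0.313, 0.065]), 'tcp_rot': array([-0.166,  0.986,  0.   ,  0.001]), 'force': array([-1.833, -0.318,  8.249]), 'moment': array([-0.083,  0.392, -0.026]), 'opening': np.float64(0.01), 'finger_force': np.float64(88.014)}
```

Request:
{"name": "drive_tool", "arguments": {
  "targets": [
    [0.008, [0, 0, 0], 0.12],
    [0.008, [0, 0, 0], 0.12],
    [0.008, [0, 0, 0], 0.12],
    [0.008, [0, 0, 0], 0],
    [0.008, [0, 0, 0], 0]
  ]
}}

```text
clock: 13.9
tcp_pos: [0.5099, 0.3129, 0.0646]
tcp_rot: [0.013, 1.0, 0.0, 0.001]
force: [-2.4, -0.9, 6.9]
opening: 0.0099
finger_force: 88.1
```

```bash
cat > s.py <<'E'
from h import *
st=monitor.get_state(); q=st["tcp_rot"]; yaw=np.arctan2(R.from_quat(q).as_matrix()[1,1],R.from_quat(q).as_matrix()[0,1])
T=R.from_quat(q).as_matrix()
print(round(float(st["clock"]),2),"turn",round(float(np.radians(109.16)-yaw),3),"tcp",np.round(st["tcp_pos"],4),"F",np.round(st["force"],1),"Ftool",np.round(st["force"]@T,1),"M",np.round(st["moment"],3),"op",round(float(st["opening"]),4),round(float(st["finger_force"]),1))
E
python3 s.py
```

```text
13.9 turn 0.361 tcp [0.5099 0.3129 0.0646] F [-2.4 -0.9  6.9] Ftool [ 2.4 -1.  -6.9] M [-0.034  0.339 -0.215] op 0.0099 88.1
```

Request:
{"name": "drive_tool", "arguments": {
  "targets": [
    [0.008, [0, 0, 0], 0.14],
    [0.008, [0, 0, 0], 0.14],
    [0.008, [0, 0, 0], 0.14],
    [0.008, [0, 0, 0], 0.14],
    [0.008, [0, 0, 0], 0.14]
  ]
}}

```text
clock: 14.4
tcp_pos: [0.5099, 0.3131, 0.0646]
tcp_rot: [0.357, 0.934, 0.001, 0.001]
force: [-1.9, 0.4, 6.3]
opening: 0.01
finger_force: 88.0
```

```bash
python3 s.py
```

```text
14.4 turn 1.065 tcp [0.5099 0.3131 0.0646] F [-1.9  0.4  6.3] Ftool [ 1.7 -1.  -6.3] M [0.177 0.348 0.304] op 0.01 88.0
```

Request:
{"name": "drive_tool", "arguments": {
  "targets": [
    [0.008, [0, 0, 0], 0.14],
    [0.008, [0, 0, 0], 0.14],
    [0.008, [0, 0, 0], 0.14],
    [0.008, [0, 0, 0], 0.05],
    [0.008, [0, 0, 0], 0]
  ]
}}

```text
clock: 14.9
tcp_pos: [0.51, 0.3132, 0.0646]
tcp_rot: [0.563, 0.826, 0.001, 0.0]
force: [-0.8, 0.7, 6.8]
opening: 0.0099
finger_force: 88.0
```

```bash
python3 s.py
```

```text
14.9 turn 1.531 tcp [0.51   0.3132 0.0646] F [-0.8  0.7  6.8] Ftool [ 0.9 -0.5 -6.8] M [ 0.064  0.271 -0.001] op 0.0099 88.0
```

Request:
{"name": "drive_tool", "arguments": {
  "targets": [
    [0.008, [0, 0, 0], 0.04],
    [0.008, [0, 0, 0], 0.04],
    [0.008, [0, 0, 0], 0.04],
    [0.008, [0, 0, 0], 0.04],
    [0.008, [0, 0, 0], 0.04]
  ]
}}

```text
clock: 15.4
tcp_pos: [0.51, 0.3131, 0.0646]
tcp_rot: [0.643, 0.766, 0.001, 0.0]
force: [-1.4, 1.2, 6.1]
opening: 0.0102
finger_force: 88.1
```

```bash
python3 s.py
```

```text
15.4 turn 1.731 tcp [0.51   0.3131 0.0646] F [-1.4  1.2  6.1] Ftool [ 1.4 -1.2 -6.1] M [0.131 0.192 0.294] op 0.0102 88.1
```

Request:
{"name": "drive_tool", "arguments": {
  "targets": [
    [0.008, [0, 0, 0], 0.03],
    [0.008, [0, 0, 0], 0.03],
    [0.008, [0, 0, 0], 0.03],
    [0.008, [0, 0, 0], 0.03],
    [0.008, [0, 0, 0], 0.03]
  ]
}}

```text
clock: 15.9
tcp_pos: [0.5101, 0.3132, 0.0646]
tcp_rot: [0.698, 0.716, 0.001, 0.0]
force: [-0.6, 1.1, 6.3]
opening: 0.0099
finger_force: 88.1
```

```bash
python3 s.py
```

```text
15.9 turn 1.88 tcp [0.5101 0.3132 0.0646] F [-0.6  1.1  6.3] Ftool [ 1.1 -0.6 -6.3] M [0.164 0.223 0.488] op 0.0099 88.1
```

Request:
{"name": "drive_tool", "arguments": {
  "targets": [
    [0.008, [0, 0, 0], 0.006],
    [0.008, [0, 0, 0], 0.006],
    [0.008, [0, 0, 0], 0.006],
    [0.008, [0, 0, 0], 0.006],
    [0.008, [0, 0, 0], 0.006]
  ]
}}

```text
clock: 16.4
tcp_pos: [0.5101, 0.3131, 0.0646]
tcp_rot: [0.708, 0.706, 0.001, 0.0]
force: [-2.4, 1.4, 6.3]
opening: 0.0102
finger_force: 88.1
```

```bash
python3 s.py
python3 - <<'E'
from h import *
import time
# jaw position seen from the top/scene not resolvable; read wrist-moment noise over camera calls (arm holds)
for i in range(4):
    im=cams.camera("wrist"); st=monitor.get_state(); print(np.round(st["moment"],3), np.round(st["joint_torque"][5],3))
cv2.imwrite("pics/w6.png",im)
E
```

```text
16.4 turn 1.909 tcp [0.5101 0.3131 0.0646] F [-2.4  1.4  6.3] Ftool [ 1.4 -2.4 -6.3] M [0.174 0.273 0.454] op 0.0102 88.1
[0.189 0.229 0.38 ] 0.421
[0.161 0.254 0.366] 0.363
[0.167 0.252 0.386] 0.35
[0.181 0.267 0.36 ] 0.351
```

Request:
{"name": "drive_tool", "arguments": {
  "targets": [
    [0.008, [0, 0, 0], 0.006],
    [0.008, [0, 0, 0], 0.006],
    [0.008, [0, 0, 0], 0.006],
    [0.008, [0, 0, 0], 0.006],
    [0.008, [0, 0, 0], 0.006]
  ]
}}

```text
clock: 17.1
tcp_pos: [0.5101, 0.3131, 0.0646]
tcp_rot: [0.719, 0.695, 0.001, 0.0]
force: [-0.8, 2.1, 6.4]
opening: 0.0101
finger_force: 88.1
```

```bash
python3 s.py; python3 -c "
from h import *
print(monitor.get_state()['joint_torque'][5], np.round(monitor.get_state()['moment'],3))"
```

```text
17.1 turn 1.939 tcp [0.5101 0.3131 0.0646] F [-0.8  2.1  6.4] Ftool [ 2.1 -0.8 -6.4] M [0.164 0.18  0.489] op 0.0101 88.1
0.406472347676754 [0.164 0.18  0.489]
```

Request:
{"name": "drive_tool", "arguments": {
  "targets": [
    [0.008, [0, 0, 0], -0.008],
    [0.008, [0, 0, 0], -0.008],
    [0.008, [0, 0, 0], -0.008],
    [0.008, [0, 0, 0], -0.008],
    [0.008, [0, 0, 0], -0.008]
  ]
}}

```text
clock: 17.6
tcp_pos: [0.5101, 0.3131, 0.0646]
tcp_rot: [0.705, 0.709, 0.001, 0.0]
force: [-0.3, 1.2, 5.8]
opening: 0.0099
finger_force: 88.0
```

```bash
python3 s.py; python3 -c "
from h import *
print(monitor.get_state()['joint_torque'][5])"
```

```text
17.6 turn 1.9 tcp [0.5101 0.3131 0.0646] F [-0.3  1.2  5.8] Ftool [ 1.2 -0.3 -5.8] M [ 0.125  0.245 -0.135] op 0.0099 88.0
-0.015339989913627505
```

Request:
{"name": "drive_tool", "arguments": {
  "targets": [
    [0.008, [0, 0, 0], -0.008],
    [0.008, [0, 0, 0], -0.008],
    [0.008, [0, 0, 0], -0.008],
    [0.008, [0, 0, 0], -0.008],
    [0.008, [0, 0, 0], -0.008]
  ]
}}

```text
clock: 18.1
tcp_pos: [0.5101, 0.3131, 0.0646]
tcp_rot: [0.691, 0.723, 0.001, 0.0]
force: [-1.4, 1.7, 5.8]
opening: 0.0098
finger_force: 88.0
```

```bash
python3 s.py; python3 -c "
from h import *
print(monitor.get_state()['joint_torque'][5])"
```

```text
18.1 turn 1.86 tcp [0.5101 0.3131 0.0646] F [-1.4  1.7  5.8] Ftool [ 1.8 -1.3 -5.8] M [ 0.091  0.216 -0.157] op 0.0098 88.0
-0.04285928327590227
```

Request:
{"name": "drive_tool", "arguments": {
  "targets": [
    [0.008, [0, 0, 0], 0.014],
    [0.008, [0, 0, 0], 0.014],
    [0.008, [0, 0, 0], 0.014],
    [0.008, [0, 0, 0], 0.014],
    [0.008, [0, 0, 0], 0.014]
  ]
}}

```text
clock: 18.6
tcp_pos: [0.5101, 0.3131, 0.0646]
tcp_rot: [0.716, 0.699, 0.001, 0.0]
force: [-2.2, 1.3, 5.9]
opening: 0.0102
finger_force: 88.1
```

```bash
python3 s.py; python3 -c "
from h import *
print(monitor.get_state()['joint_torque'][5])"
```

```text
18.6 turn 1.929 tcp [0.5101 0.3131 0.0646] F [-2.2  1.3  5.9] Ftool [ 1.2 -2.2 -5.9] M [0.117 0.264 0.469] op 0.0102 88.1
0.3377785999327898
```

The torque puts the clamping force at about 28–30 N, so I'll let go and retreat upwards.

Request:
{"name": "drive_tool", "arguments": {
  "targets": [
    [0.008, [0, 0, 0], 0],
    [0.008, [0, 0, 0], 0],
    [0.04, [0, 0, 0], 0],
    [0.04, [0, 0, 0], 0],
    [0.04, [0, 0, 0], 0]
  ]
}}

```text
clock: 19.1
tcp_pos: [0.5089, 0.3123, 0.0628]
tcp_rot: [0.716, 0.698, -0.0, -0.0]
force: [-0.5, -1.1, 0.5]
opening: 0.0402
finger_force: 0.0
```

Request:
{"name": "drive_tool", "arguments": {
  "targets": [
    [0.04, [0, 0, -0.02], 0],
    [0.04, [0, 0, -0.04], 0],
    [0.04, [0, 0, -0.04], 0],
    [0.04, [0, 0, 0], 0],
    [0.04, [0, 0, 0], 0]
  ]
}}

```text
clock: 19.6
tcp_pos: [0.5098, 0.3126, 0.1643]
tcp_rot: [0.716, 0.698, 0.001, 0.0]
force: [0.4, 0.6, -0.8]
opening: 0.0397
finger_force: 0.0
```

Run:
```python
from h import *
st=monitor.get_state(); im=cams.camera("wrist"); cv2.imwrite("pics/w7.png",im); print(st["clock"],st["tcp_pos"],st["force"],st["opening"])
g=cv2.cvtColor(im,cv2.COLOR_BGR2GRAY)
# expected pixels: knob bar ends, block top corners
y=np.array([np.cos(np.radians(109.16)),np.sin(np.radians(109.16))]); x=np.array([y[1],-y[0]]); k=np.array([.5101,.3131])
J=lambda a,b: k+a*x+(b+.055)*y
P=[[*J(0,-.055),.073],[*J(0,.031),.037],[*J(-.014,.031),.037],[*J(.014,.031),.037]]
uv=project("wrist",P,st); print(uv.round(1))
# knob bar orientation: darkest large blob near the knob
u,v=uv[0].astype(int); m=np.zeros_like(g); cv2.circle(m,(int(u),int(v)),70,255,-1)
b=((g<40)&(m>0)).astype(np.uint8); n,l,s,c=cv2.connectedComponentsWithStats(b); 
for i in range(1,n):
    if s[i,4]>150: 
        cn=max(cv2.findContours((l==i).astype(np.uint8),0,2)[0],key=cv2.contourArea); print(s[i],c[i].round(1),cv2.minAreaRect(cn))
# block holes
u,v=uv[1].astype(int); p=g[max(v-30,0):v+30,max(u-40,0):u+40]; n,l,s,c=cv2.connectedComponentsWithStats((p<150).astype(np.uint8))
print([(s[i,4],(c[i]+[max(u-40,0),max(v-30,0)]).round(1).tolist()) for i in range(1,n) if s[i,4]>8])
t=cams.camera("top"); cv2.imwrite("pics/top1.png",t); a=cv2.imread("pics/top0.png")
for nme,(u,v) in (("lens",(316,211)),("loupe",(225,280))):
    print(nme,cv2.absdiff(a,t)[v-10:v+10,u-10:u+10].mean())
```

```text
19.6 [0.50980479 0.31260284 0.16427929] [ 0.42234459  0.55712509 -0.84762677] 0.03969370722989556
[[324.  203.3]
 [283.5  87.1]
 [266.4  94. ]
 [300.8  80.1]]
[(np.int32(118), [254.9, 62.8]), (np.int32(15), [321.4, 59.6]), (np.int32(56), [300.2, 82.3]), (np.int32(50), [265.9, 95.9]), (np.int32(92), [303.8, 102.6]), (np.int32(10), [265.5, 112.2])]
lens 8.428333333333333
loupe 4.198333333333333
```

Run:
```python
from h import *
st=monitor.get_state(); im=cv2.imread("pics/w7.png"); g=cv2.cvtColor(im,cv2.COLOR_BGR2GRAY)
h=toplane("wrist",[(265.9,95.9),(300.2,82.3),(254.9,62.8)],.037,st); y=np.array([np.cos(np.radians(109.16)),np.sin(np.radians(109.16))]);x=np.array([y[1],-y[0]]);k=np.array([.5101,.3131])
print("holes jig",[(((a[:2]-k)@x*1e3).round(1),((a[:2]-k)@y*1e3-55).round(1)) for a in h])
d=h[1]-h[0]; print("yaw",np.degrees(np.arctan2(d[1],d[0])))
m=np.zeros_like(g); cv2.circle(m,(324,205),45,255,-1)
for t in(55,70,85):
    b=((g<t)&(m>0)).astype(np.uint8); n,l,s,c=cv2.connectedComponentsWithStats(b); i=1+np.argmax(s[1:,4]); cn=max(cv2.findContours((l==i).astype(np.uint8),0,2)[0],key=cv2.contourArea); print(t,s[i],cv2.minAreaRect(cn))
for f in("top0","top1"):
    a=cv2.cvtColor(cv2.imread(f"pics/{f}.png"),cv2.COLOR_BGR2GRAY)
    for nm,(u,v) in (("lens",(316,211)),("loupe",(225,280))):
        p=(a[v-12:v+13,u-12:u+13]<60).astype(np.uint8); n,l,s,c=cv2.connectedComponentsWithStats(p); i=1+np.argmax(s[1:,4]); print(f,nm,s[i],c[i].round(1))
```

```text
holes jig [(np.float64(-16.7), np.float64(29.6)), (np.float64(10.9), np.float64(29.5)), (np.float64(-15.0), np.float64(53.5))]
yaw 18.871794313193366
55 [316 214  14  14  81] ((322.5, 220.5), (13.0, 13.0), 0.0)
70 [ 303  172   39   57 1325] ((320.3102722167969, 199.47654724121094), (38.29677963256836, 54.88228988647461), 23.749494552612305)
85 [ 303  172   40   57 1403] ((322.5, 200.0), (56.0, 39.0), 90.0)
top0 lens [  5   5  13  13 131] [10.8 11.1]
top0 loupe [ 0  0 25  5 84] [13.4  1.4]
top1 lens [  5   5  13  14 132] [10.8 11.2]
top1 loupe [ 0  0 25  5 81] [12.9  1.3]
```

```bash
python3 -c "
from workcell import r
print(r.finish_job())"
```

```text
the job is handed in; nothing more can be done
None
```

The job is handed in: the block lies flat in the jig, nipped against the stop with about 28–30 N (estimated from knob torque), the knob is released, and the lens hasn't moved; the loupe check was inconclusive, though the arm never went near it.

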